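# Clamp a turned hub in a V fixture

### The job

Slide the big turned hub along the bench into the V pocket of the clamping fixture, without lifting it, until it rests fully home against both faces of the V. Then swing the fixture's gate shut behind it, take the tapered pin from its wooden stand and drive it down through the holes of the gate and the lug until its collar sits flat on the gate, so that the pin pulls the gate into line. Let go, and leave the other parts and tools where they are.

Things in the scene. Friction and masses are not known exactly. Their poses are not given: they have to be found in the camera images.
- fixture: Steel V fixture fixed to the bench, 36 mm high. Origin on the bench under the seated hub's axis; x points into the V, the way the hub goes in. The upright faces of the 90-degree V meet at x = +54 mm and widen to two straight arms at |y| = 54 to 84 mm that end at x = -72 mm. Mouth 108 mm wide, open to -x, its floor the bare bench. Back of the block at x = +75 mm.
- seat (a point): Where the centre of the hub (point hub_centre) is when it is home against both faces: on the fixture's origin axis, 26 mm above the bench.
- lug_hole (a point): Centre of the upper mouth of the upright hole in the fixture's arm at -y (the lug), at x = -56, y = -69 mm in the fixture's frame, 36 mm above the bench. Hole 18 mm across, through to the bench.
- gate (a joint): Gate angle, rad: 0 = shut, holes in line; grows to 2.3 as it swings open. Flat steel bar 28 mm wide, from 37 to 49 mm above the bench, reaching 153 mm from its upright hinge on the fixture's arm at +y. Shut, it points along the fixture's -y across the mouth, its end on the lug; at 1.57 it points along -x. The stiff hinge (0.07 N m) keeps it where it is left, but for the nose's spring.
- gate_hinge (a point): On the hinge axis of the gate, at the height of the gate's top, 49 mm above the bench. A round hinge boss, 32 mm across, stands up to 57 mm above the bench here.
- gate_hole (a point): Centre of the upper mouth of the hole near the gate's free end, 138 mm from the hinge axis, 49 mm above the bench. Hole 18 mm across, through the 12 mm thick gate.
- hub_centre (a point): Centre of the turned hub: a plain aluminium cylinder 76 mm in diameter and 48 mm high, with a low boss 36 mm across and 4 mm high on top and six small dark bolt holes, about 0.55 kg, standing loose on the bench in front of the fixture's mouth. The point is on its axis, 26 mm above its underside.
- pin_grip (a point): Tapered steel pin, upright in its stand: middle of the grip, a plain knob 24 mm across and 45 mm long at the pin's top. z points up along the pin. The point lies 30 mm above the underside of the collar, 21 mm below the pin's top and 76 mm above the pin's tip.
- pin_collar (a point): Centre of the underside of the pin's collar (30 mm across, 6 mm thick), which sits on the stand at the start and on the gate at the end. Below it the pin is 17 mm across for 18 mm, then tapers over 28 mm to a 6 mm tip. The pin weighs 0.16 kg; against the spring it needs a push of about 5 to 20 N to go down.
- stand: Wooden block 60 x 60 mm and 50 mm high, fixed, with an upright 21 mm hole in which the pin hangs by its collar. Origin at the centre of its underside. It may stand at either of two places, the other being taken by the square housing.
- housing: Bystander: square drilled aluminium block 60 x 60 x 50 mm, no pin in it.
- ring: Bystander: flat aluminium ring 92 mm across, 18 mm high.
- spacer: Bystander: aluminium round 48 mm across and 50 mm high, thinner than the hub.
- bar: Bystander: square aluminium bar 140 x 60 x 60 mm.
- wrench: Bystander: open wrench, 170 mm long.
- brush: Bystander: hand brush, 180 mm long.
- can: Bystander: grey can, 52 mm across and 110 mm high.
- nose_tip (a point): Tip of the gate's spring nose, 69 mm from the hinge: a 10 mm round plunger, 7 mm out of the side facing the V, 43 mm above the bench, 1.5 N per mm. It meets a hub that is home at about 0.045 rad; pushed shut and let go, the gate springs back to 0.03 to 0.045 rad and the holes stay 4 to 6 mm out of line until the pin draws them together.
There are look-alikes about, which are no part of the job. What is shaped like the part that bears pin_grip but black is not meant.

How it is judged:
By the outcome, as a careful person would: the job done as asked, in the order asked, and still so for the second after the job is handed in, with the robot touching nothing.
It also fails if it takes over 64 s, if anything falls off the work surface, if the arm or the gripper's body presses on something with over 40 N, if the wrist force passes 120 N, or if a joint passes its speed limit or range.

### The arm

A 7-joint arm with a two-finger parallel gripper is mounted at the origin on the work surface. World frame = base frame: x ahead of the robot, y to its left, z up, the work surface at z = 0. Lengths are in m, angles in rad, forces in N, time in s.
With the tool pointing down it reaches from about 0.425 to 0.975 m from the base axis. Payload 16.7 kg.
Tool frame: the origin (TCP) lies between the finger pads; the fingertips stand 8 mm ahead of it and the grasp point (between the pads) lies 11 mm behind it (ctrl.tcp_to_tips is the distance from the TCP to the fingertips, in m); y points along the fingers, z is the direction in which the jaws open and shut, and the axes are right-handed (so a half turn about y gives the same grasp; the last joint's range is limited). The gripper opens to 85 mm and grips with 20 to 120 N. Pads are 22 mm wide; open, the fingers measure 114 mm over their backs; the gripper's body (76 mm by 85 mm) begins 54 mm behind the grasp point. The pads swing forward as they close: fully open they stand 13 mm farther back than shut.
Start: joints at [-1.335, 0.426, 0.074, 1.606, -0.034, 1.111, -0.067], TCP at [0.253, 0.626, 0.239] pointing down, gripper open.
Joint ranges: [-2.85, 2.85], [-0.5, 2.14], [-1.23, 1.37], [0.21, 2.46], [-1.02, 4.16], [0.16, 2.05], [-2.73, 2.73]. Speed limits (rad/s): [1.89, 1.89, 2.39, 2.39, 3.01, 3.01, 3.01].

### API

Orientations are given as a unit quaternion [w, x, y, z].
In Python, from cell import ctrl gives the robot as it stands. The module is installed in compiled form; this text tells all that it offers.
- The arm moves only by the shell command python3 -m inch 'ROWS'. ROWS is text: rows parted by semicolons, each of 7 numbers parted by spaces: the shift along the tool's x, y, z in cm, then the turn, a rotation vector about the tool's x, y, z in rad, then the opening, from -1 (shut) to 1 (fully open), so that 0 is half open. In form: tx ty tz ax ay az grip; .... A call has exactly 8 rows; each row shifts and turns the commanded pose from where the row before left it, along the tool's axes as they then stand; what a row does not reach is not made up. A row lasts 1/8 s, in which the tool goes at most 62.5 mm and 10.7 degrees, less where a joint would pass 70% of its speed; a pose out of reach is approached as far as the arm can. A call with a gripper value outside its range is refused whole. The fingers move at their own pace and stop on an object; the grip force is fixed at half the most. Time passes only in rows, so rows that do not move let the fingers close, or fill a call up. It gives the time, the measured TCP pose, the force and the opening at its end, in the units of the state.
- ctrl.sense(): the state, without advancing time (a new reading comes with each control period).
- ctrl.read_camera(name): name is "side" or "top"; returns a dict with "color" (384x512x3 uint8, red, green, blue), "intrinsics" (3x3 intrinsics, pixels), "rvec" (rotation vector, rad) and "tvec" (3), from world to camera coordinates, as OpenCV has them. Camera axes: x right, y down, z forward; pixel columns grow to the right and rows downward; lengths in m; the calibration is good to about 2 mm. A picture is of the moment at which its call begins. There is no depth.
- ctrl.close_job(): hands the job in, once; it reports no verdict.
Trained networks look in a picture, given as the dict that the camera call returned (one of the last four; its "shot" number tells which), for a name from the list of things; names that differ only in an ending like _2 or _b are one class to them, and where a whole thing is asked for, a point or a joint stands for the part that bears it (a point fixed in the world has none). Each returns a list of dicts, best first, with "p" (0 to 1); they miss things now and then, are a little off and sometimes report something else, mostly with a low value. They report only what shows in the picture. A call takes as long as a camera call. They do not tell look-alikes from the thing itself.
- ctrl.search_frame(picture, query): "bbox" ([centre column, centre row, width, height] in pixels, round what is visible of it).
- ctrl.outline_of(picture, query): "mask" (384x512 bool, what is visible of it) and "bbox" ([centre column, centre row, width, height] in pixels, round what is visible of it).
- ctrl.place_of(picture, query): "at" ([column, row] in pixels: a listed point, or the origin of a listed thing).
The state is a dict: "t": time; "qpos": joint angles; "joint_vel": joint speeds; "joint_efforts": joint torques, N m; "position": TCP position; "tcp_rot": TCP orientation; "force": force on the tool from outside, world axes, zero at the start; "torque": the same for the moment, N m; "opening": finger opening in m.
Only numpy, scipy, OpenCV 4.12 (cv2) and the standard library are available. Lean on these libraries where they do the work, as an engineer would, in place of code of your own. Each camera call takes 0.05 s, during which the arm holds its last target.

## Working session

There is one attempt and no reset: what is moved stays moved. The work goes in short steps, Python scripts to look and compute and a shell command to move; the robot and the scene stay as the last step left them, time stands still between calls to the robot, and variables do not carry over. Pictures are saved under pics/ and viewed, and the job is handed in when it is done.

```bash
mkdir -p pics
cat > h.py <<'E'
import numpy as np, cv2
from cell import ctrl
from scipy.spatial.transform import Rotation as R
def shot(name,fn=None):
    p=ctrl.read_camera(name)
    if fn: cv2.imwrite('pics/'+fn,cv2.cvtColor(p['color'],cv2.COLOR_RGB2BGR))
    return p
def ray(p,uv):
    K=np.array(p['intrinsics']);Rm=cv2.Rodrigues(np.array(p['rvec'],float))[0];t=np.array(p['tvec'],float).ravel()
    d=Rm.T@np.linalg.inv(K)@np.array([uv[0],uv[1],1.]);return -Rm.T@t,d
def at_z(p,uv,z):
    c,d=ray(p,uv);return c+d*(z-c[2])/d[2]
def proj(p,X):
    return cv2.projectPoints(np.array(X,float).reshape(-1,3),np.array(p['rvec'],float),np.array(p['tvec'],float),np.array(p['intrinsics']),None)[0].reshape(-1,2)
def st():
    s=ctrl.sense();Rm=R.from_quat(np.roll(s['tcp_rot'],-1)).as_matrix()
    return s,np.array(s['position']),Rm
E
python3 - <<'E'
from h import *
s,p,Rm=st();print(s['t'],p,Rm.round(3),s['opening'])
for n in('top','side'):
    P=shot(n,n+'0.png');c,_=ray(P,(256,192));print(n,c.round(3),at_z(P,(256,192),0).round(3))
    for q,z in(('fixture',0),('seat',.026),('lug_hole',.036),('gate_hinge',.049),('gate_hole',.049),('nose_tip',.043),('hub_centre',.026),('pin_grip',.08),('pin_collar',.05),('stand',0),('housing',0)):
        for r in ctrl.place_of(P,q)[:3]: print(q,round(r['p'],2),np.round(r['at'],1),at_z(P,r['at'],z).round(4))
E
```

```text
0.0 [0.25325209 0.62525115 0.23860826] [[ 0.927 -0.     0.375]
 [-0.375 -0.001  0.927]
 [ 0.    -1.    -0.001]] 0.08556133242548537
top [ 0.509 -0.018  1.378] [0.63  0.021 0.   ]
fixture 0.66 [276.3 224.7] [ 0.5309 -0.0389  0.    ]
seat 0.62 [275.  223.2] [ 0.5349 -0.0348  0.026 ]
seat 0.18 [277.4 222.5] [ 0.5369 -0.0419  0.026 ]
lug_hole 0.9 [262.1 249.1] [0.4601 0.0037 0.036 ]
lug_hole 0.57 [248.  137.1] [0.79  0.042 0.036]
gate_hinge 0.72 [249.7 204.6] [0.589  0.0381 0.049 ]
gate_hole 0.8 [202.8 199.2] [0.6062 0.1742 0.049 ]
hub_centre 0.9 [219.9 239.2] [0.4898 0.1273 0.026 ]
hub_centre 0.33 [249.6 203.8] [0.5928 0.0393 0.026 ]
pin_grip 0.53 [333.3 167.5] [ 0.69   -0.2016  0.08  ]
pin_grip 0.51 [363.2 191.6] [ 0.6203 -0.2843  0.08  ]
pin_grip 0.49 [344.3 222.1] [ 0.5348 -0.2289  0.08  ]
pin_collar 0.65 [327.6 167.2] [ 0.6953 -0.1894  0.05  ]
pin_collar 0.61 [356.8 190.6] [ 0.626  -0.2721  0.05  ]
pin_collar 0.57 [341.3 220.3] [ 0.5407 -0.2253  0.05  ]
stand 0.93 [353.1 197.3] [ 0.6104 -0.2701  0.    ]
housing 0.83 [390.1 242.1] [ 0.4757 -0.3762  0.    ]
housing 0.6 [251.2 136.2] [
[... 474 characters left out ...]
049 ]
gate_hole 0.43 [299.7 206.5] [ 0.7211 -0.1203  0.049 ]
gate_hole 0.24 [192.6 209.2] [0.4681 0.1177 0.049 ]
nose_tip 0.45 [321.  239.3] [ 0.6569 -0.2531  0.043 ]
hub_centre 0.91 [193.2 208.6] [0.4857 0.1392 0.026 ]
pin_grip 0.67 [313.2 213.6] [ 0.6962 -0.1892  0.08  ]
pin_grip 0.67 [303.5 265. ] [ 0.5167 -0.2912  0.08  ]
pin_grip 0.66 [288.3 247.3] [ 0.5365 -0.2219  0.08  ]
pin_collar 0.76 [302.8 270.1] [ 0.5226 -0.288   0.05  ]
pin_collar 0.72 [317.7 248.5] [ 0.6148 -0.2707  0.05  ]
pin_collar 0.72 [287.3 255. ] [ 0.5341 -0.2231  0.05  ]
stand 0.95 [315. 263.] [ 0.6032 -0.2771  0.    ]
stand 0.3 [239.9 230.3] [ 0.5416 -0.0235 -0.    ]
housing 0.7 [318.2 309.8] [ 0.482  -0.3777  0.    ]
```

Run:
```python
import cv2
t=cv2.imread('pics/top0.png');s=cv2.imread('pics/side0.png')
cv2.imwrite('pics/t0b.png',cv2.resize(t[110:290,170:410],None,fx=3.3,fy=3.3,interpolation=cv2.INTER_CUBIC))
cv2.imwrite('pics/s0b.png',cv2.resize(s[130:330,150:410],None,fx=3,fy=3,interpolation=cv2.INTER_CUBIC))
```

```text
(no output)
```

View pics/t0b.png

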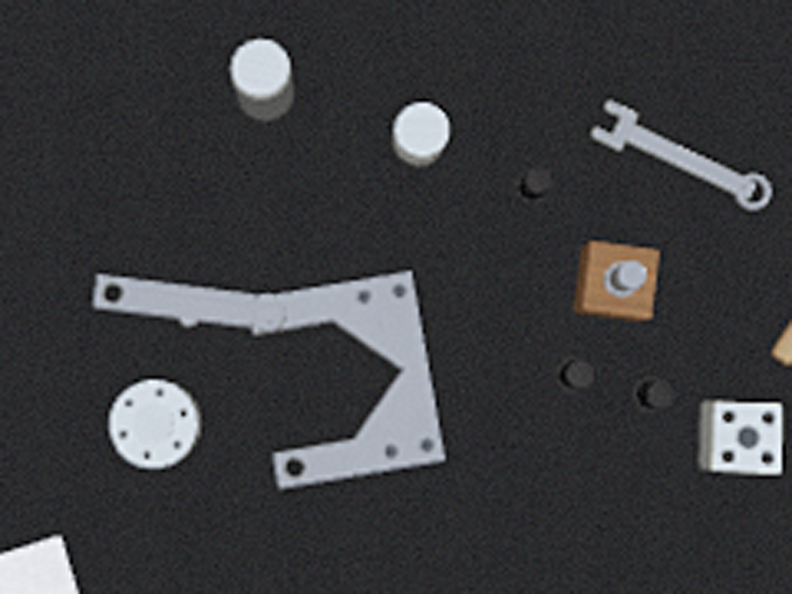

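View pics/s0b.png

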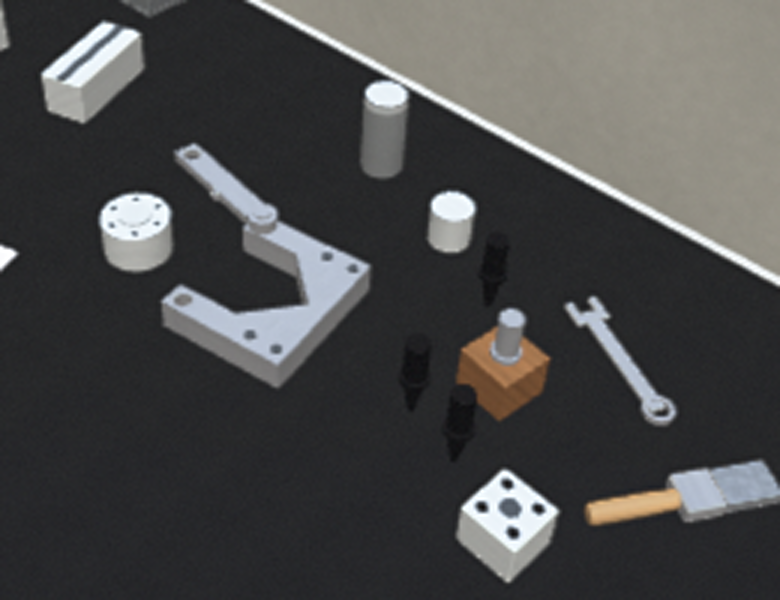

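View pics/top0.png

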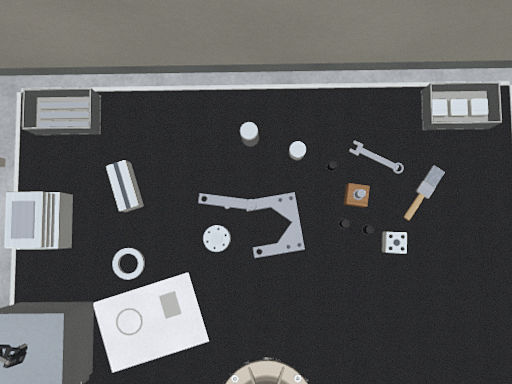

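View pics/side0.png

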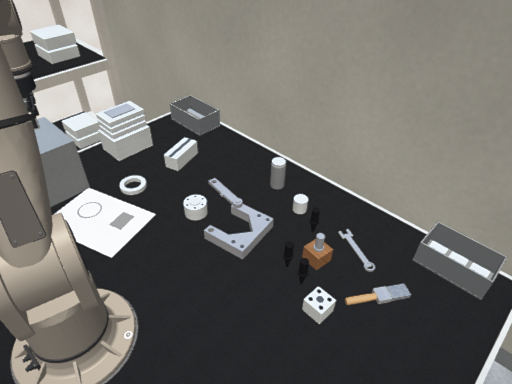

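The pin candidates are the grey pin in the stand at top (359,193) and three black look-alikes at (332,165), (345,223) and (368,229). I choose the grey one. The hub candidates are the drilled disc with a boss at (217,238), the spacer at (298,150), the can at (249,133) and the ring at (128,263). I choose the six-hole disc.

```bash
cat > fit.py <<'E'
from h import *
from scipy.optimize import least_squares
T=shot('top');S=shot('side')
mod=np.array([[75,84],[75,-84],[-72,-84],[-72,-54],[54,0],[0,-54],[0,54],[-56,-69]])/1000
mod=np.c_[mod,np.full(8,.036)]
tt={0:(412,271),1:(444,461),2:(279,489),3:(273,453),4:(402,370),5:(356,437),6:(333,320),7:(294,467)}
ss={0:(370,266),1:(277,363),2:(163,303),3:(188,286),4:(305,302),5:(233,314),6:(299,274),7:(182,299)}
def uv(d,s,ox,oy): return {k:np.array([(a+.5)/s-.5+ox,(b+.5)/s-.5+oy]) for k,(a,b) in d.items()}
tt=uv(tt,3.3,170,110);ss=uv(ss,3,150,130)
def tf(q,M): c,s=np.cos(q[2]),np.sin(q[2]);return np.c_[q[0]+c*M[:,0]-s*M[:,1],q[1]+s*M[:,0]+c*M[:,1],M[:,2]]
def res(q,P,d): return np.array([proj(P,tf(q,mod[[k]]))[0]-v for k,v in d.items()]).ravel()
for name,f in(('top',lambda q:res(q,T,tt)),('side',lambda q:res(q,S,ss)),('both',lambda q:np.r_[res(q,T,tt),res(q,S,ss)])):
    r=least_squares(f,[.53,-.035,-1.45],loss='soft_l1');print(name,r.x.round(4),r.fun.reshape(-1,2).round(1).tolist())
np.save('fix.npy',r.x)
q=r.x
def outl(P,query):
    o=ctrl.outline_of(P,query);return o
for P,n in((T,'top'),(S,'side')):
    for qn in('hub_centre','gate','stand','pin_grip'):
        for o in outl(P,qn)[:3]: print(n,qn,round(o['p'],2),np.round(o['bbox'],1),o['mask'].sum())
E
python3 fit.py
```

```text
top [ 0.5306 -0.0311 -1.415 ] [[-0.2, 0.2], [-0.0, -0.4], [-0.0, -0.5], [0.1, 0.2], [0.6, -0.2], [-0.6, 0.9], [0.2, -0.3], [0.0, 0.2]]
side [ 0.5335 -0.0261 -1.4169] [[0.1, 0.3], [0.1, 0.7], [-0.5, -0.5], [-2.5, -0.5], [1.3, 1.0], [0.7, -0.0], [-0.8, -6.6], [0.3, 0.1]]
both [ 0.5311 -0.03   -1.4195] [[-0.5, 0.2], [-0.5, -0.4], [-0.6, -0.7], [-0.4, -0.1], [0.2, -0.3], [-1.1, 0.8], [-0.2, -0.4], [-0.5, -0.1], [0.5, 1.3], [0.4, 1.9], [-0.3, 0.4], [-2.3, 0.4], [1.7, 2.1], [1.0, 1.0], [-0.4, -5.6], [0.6, 1.1]]
top hub_centre 0.91 [218.5 237.7  28.8  26.8] 578
top gate 0.71 [226.8 202.7  58.3  15.8] 550
top stand 0.72 [357.4 195.4  29.5  22.4] 380
top pin_grip 0.61 [361.6 196.6  10.8  14.3] 117
top pin_grip 0.52 [330.6 166.7   8.9  12.7] 79
top pin_grip 0.42 [368.1 229.8  12.5  10.6] 119
side hub_centre 0.89 [197.8 207.4  28.8  22.7] 531
side gate 0.88 [225.9 191.3  34.8  28.4] 328
side gate 0.18 [277.1 173.2  16.1  30.7] 441
side stand 0.68 [318.6 258.8  29.3  29.3] 550
side pin_grip 0.5 [318.8 238.9   5.1  13.7] 144
side pin_grip 0.49 [313.8 219.4   6.3  21.2] 132
side pin_grip 0.49 [301.4 271.   11.4  30. ] 211
```

```bash
cat > sil.py <<'E'
from h import *
from scipy.optimize import minimize
def cyl(c,segs,n=40):
    a=np.linspace(0,2*np.pi,n,endpoint=False);return [np.c_[c[0]+r*np.cos(a),c[1]+r*np.sin(a),np.full(n,z)] for r,z0,z1 in segs for z in(z0,z1)]
def sil(P,c,segs,sc=8,shape=(384,512),off=(0,0),win=60):
    m=np.zeros((win*sc,win*sc),np.uint8)
    for i in range(0,2*len(segs),2):
        X=np.vstack(cyl(c,[segs[i//2]]));p=(proj(P,X)-off+.5)*sc
        cv2.fillConvexPoly(m,cv2.convexHull(p.astype(np.float32)).astype(np.int32),1)
    return cv2.resize(m.astype(np.float32),(win,win),interpolation=cv2.INTER_AREA)
def fitcyl(P,c0,segs,mask,win=60):
    u=proj(P,[[c0[0],c0[1],.03]])[0].astype(int)-win//2
    g=mask.astype(np.float32)[u[1]:u[1]+win,u[0]:u[0]+win]
    f=lambda q:np.abs(sil(P,q,segs,off=u,win=win)-g).sum()
    r=minimize(f,c0[:2],method='Nelder-Mead',options=dict(initial_simplex=[c0[:2],[c0[0]+.01,c0[1]],[c0[0],c0[1]+.01]],xatol=1e-4,fatol=.05))
    return r.x,r.fun,g.sum()
HUB=[(.038,0,.048),(.018,.048,.052)]
if __name__=='__main__':
    T=shot('top','t1.png');S=shot('side')
    for P,n in((T,'top'),(S,'side')):
        gray=P['color'].astype(int).min(2)
        o=ctrl.outline_of(P,'hub_centre')[0]
        dil=cv2.dilate(o['mask'].astype(np.uint8),np.ones((9,9)))>0
        m=cv2.morphologyEx(((gray>90)&dil).astype(np.uint8),cv2.MORPH_CLOSE,np.ones((5,5)))
        c0=at_z(P,o['bbox'][:2],.03)
        print(n,fitcyl(P,c0,HUB,m),fitcyl(P,c0,HUB,o['mask']))
        # pin: 
        for q in('pin_grip','pin_collar'):
            for r in ctrl.place_of(P,q)[:4]:print(q,np.round(r['at'],1),round(r['p'],2))
        o=ctrl.outline_of(P,'stand')[0];u,v=map(int,o['bbox'][:2])
        cv2.imwrite(f'pics/pin_{n}.png',cv2.cvtColor(cv2.resize(P['color'][v-25:v+25,u-25:u+25],None,fx=10,fy=10,interpolation=cv2.INTER_CUBIC),cv2.COLOR_RGB2BGR));print('crop0',u-25,v-25)
E
python3 sil.py; python3 -c "
import cv2,numpy as np
cv2.imwrite('pics/pins.png',cv2.resize(np.hstack([cv2.imread('pics/pin_top.png'),cv2.imread('pics/pin_side.png')]),(800,400)))"
```

```text
top (array([0.49334159, 0.13741643]), np.float64(26.109375), np.float32(597.0)) (array([0.49463223, 0.1353719 ]), np.float64(28.203125), np.float32(560.0))
pin_grip [202.8 198.4] 0.64
pin_grip [330.1 164.3] 0.61
pin_grip [343.5 227.3] 0.58
pin_grip [364.2 192.4] 0.49
pin_collar [202.9 201.8] 0.71
pin_collar [364.2 230.1] 0.64
pin_collar [359.2 191.9] 0.5
pin_collar [340.9 221. ] 0.44
crop0 333 170
side (array([0.49764445, 0.14458035]), np.float64(23.6875), np.float32(538.0)) (array([0.4985517 , 0.14425418]), np.float64(79.625), np.float32(446.0))
pin_grip [290.9 250.2] 0.7
pin_grip [323.2 236.9] 0.58
pin_grip [302.7 265.3] 0.55
pin_grip [313.8 214.4] 0.53
pin_collar [318.1 246.1] 0.73
pin_collar [300.1 271.6] 0.66
pin_collar [314.5 223.8] 0.56
pin_collar [212.2 228.3] 0.54
crop0 293 231
```

View pics/pins.png

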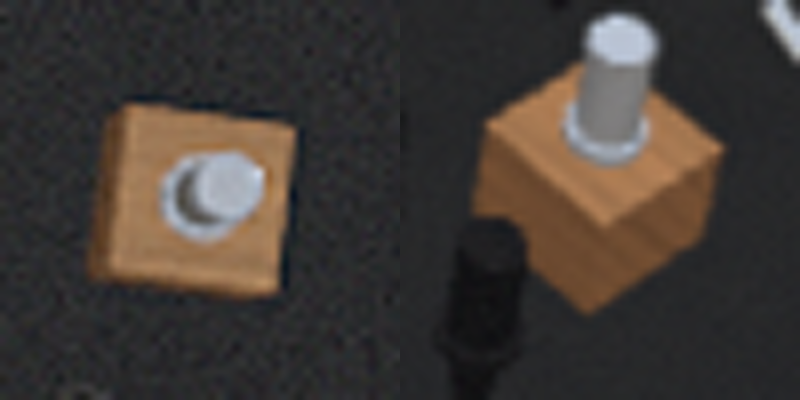

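The crop confirms the grey pin standing in the wooden block: knob top at top (361.5,193.4), collar at (358,194). The black one beside it is a look-alike. I'll move behind the hub.

```bash
python3 -m inch '4.5 0.5 -3.6 0 0 0 0;4.6 1 -3.6 0 0 0 0;4.6 1.5 -3.6 0 0 0 0;4.6 1.5 -3.6 0 0 0 0;4.6 1.5 -3.6 0 0 0 0;4.6 1 -3.6 0 0 0 0;4.6 0.5 -3.6 0 0 0 0;4.5 0.5 -3.6 0 0 0 0'; python3 -m inch '0 0 0 0 0.17 0 0;0 0 0 0 0.17 0 0;0 0 0 0 0.17 0 0;0 0 0 0 0.17 0 0;0 0 0 0 0.17 0 0;0 0 0 0 0.18 0 0;0 0 0 0 0 0 0;0 0 0 0 0 0 0'
python3 - <<'E'
from h import *
s,p,Rm=st();print(s['t'],p.round(4),Rm.round(3),s['opening'],s['force'],ctrl.tcp_to_tips)
T=shot('top');S=shot('side')
for P,n in((T,'top'),(S,'side')):
    u=proj(P,[p,p+Rm[:,1]*.008]).round(1);print(n,u)
    a,b=u[0].astype(int);a0,b0=max(a-40,0),max(b-40,0)
    c=cv2.resize(P['color'][b0:b0+80,a0:a0+80],(400,400),interpolation=cv2.INTER_CUBIC);
    q=((u-[a0,b0]+.5)*5).astype(int)
    for x in q: cv2.circle(c,tuple(int(v) for v in x),3,(255,0,0),1)
    globals()[n]=c
cv2.imwrite('pics/g1.png',cv2.cvtColor(np.hstack([top,side]),cv2.COLOR_RGB2BGR))
for nm,t,s_,z in(('pintop',(361.5-.5,193.4-.5),(320.5-.5,235.75-.5),.101),('collar',(358.1-.5,194.4-.5),None,.056)):
    print(nm,at_z(T,t,z).round(4),at_z(S,s_,z).round(4) if s_ else '')
E
```

```text
t: 3.2
position: [0.4853, 0.2196, 0.1594]
tcp_rot: [0.694, -0.694, 0.135, -0.135]
force: [-0.0, 0.9, -0.3]
opening: 0.0425
t: 4.2
position: [0.4845, 0.2214, 0.1594]
tcp_rot: [0.538, -0.538, 0.458, -0.458]
force: [-1.7, 0.9, -0.3]
opening: 0.0426
4.2 [0.4845 0.2214 0.1594] [[ 0.16   0.     0.987]
 [-0.987  0.     0.16 ]
 [-0.    -1.     0.   ]] 0.04259195672604033 [-1.66410867  0.86779264 -0.29338163] 0.008
top [[179.  242.3]
 [179.6 242.3]]
side [[172.7 165.8]
 [173.  167.8]]
pintop [ 0.6149 -0.2738  0.101 ] [ 0.6187 -0.268   0.101 ]
collar [ 0.6159 -0.273   0.056 ]
```

View pics/g1.png

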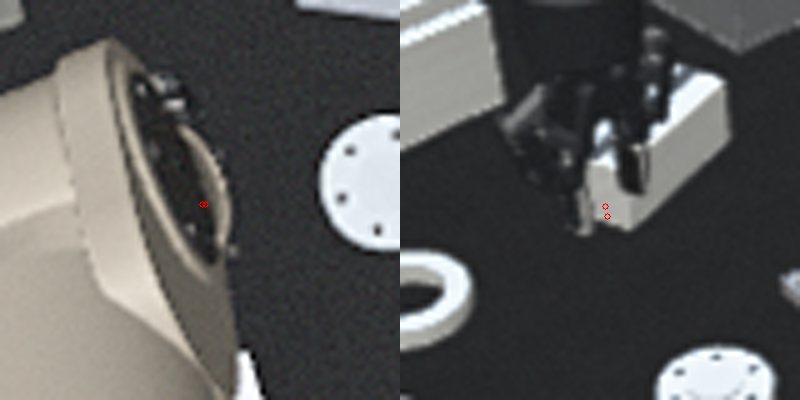

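The side view puts the fingertips within about 1 px of where the kinematics predict, so I trust the side camera more. Next I descend behind the hub and start the push.

```bash
python3 -m inch '0 4 0 0 0 0 0;0 4 0 0 0 0 0;0 3.7 0 0 0 0 0;0 2 0 0 0 0 0;1.2 0 0 0 0 0 0;1 0 0 0 0 0 0;0.8 0 0 0 0 0 0;0 0 0 0 0 0 0';  python3 -m inch '0.5 0 0 0 0 0 0;0.5 0 0 0 0 0 0;1 0 0.1 0 0 0 0;1.5 0 0.1 0 0 0 0;1.5 0 0.1 0 0 0 0;1.5 0 0.1 0 0 0 0;1 0 0.1 0 0 0 0;0.3 0 0 0 0 0 0'
python3 - <<'E'
from h import *
S=shot('side')
cv2.imwrite('pics/s2.png',cv2.cvtColor(cv2.resize(S['color'][150:270,140:300],None,fx=5,fy=5,interpolation=cv2.INTER_CUBIC),cv2.COLOR_RGB2BGR))
s,p,Rm=st();print(p.round(4),s['force'].round(1))
E
```

```text
t: 5.3
position: [0.4897, 0.191, 0.0231]
tcp_rot: [0.538, -0.537, 0.46, -0.46]
force: [0.1, 0.2, -0.7]
opening: 0.0428
t: 6.3
position: [0.5064, 0.1145, 0.0223]
tcp_rot: [-0.537, 0.537, -0.46, 0.46]
force: [-0.9, 3.6, 1.9]
opening: 0.0431
[0.5064 0.1146 0.0223] [ 0.3 -0.5  0.1]
```

View pics/s2.png

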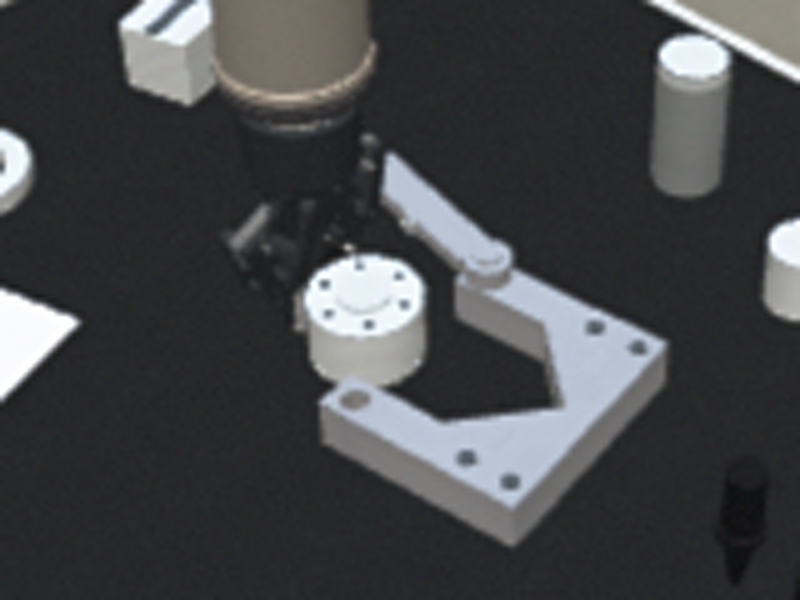

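Hub nested between the two fingers, moving toward the mouth (side view about (213,214)). I continue the push.

```bash
python3 -m inch '0.8 0 0 0 0 0 0;1.3 0 0.1 0 0 0 0;1.4 0 0.1 0 0 0 0;1.4 0 0.1 0 0 0 0;1.4 0 0.1 0 0 0 0;1.2 0 0 0 0 0 0;0.8 0 0 0 0 0 0;0.5 0 0 0 0 0 0'
python3 - <<'E'
from h import *
S=shot('side');T=shot('top')
cv2.imwrite('pics/s3.png',cv2.cvtColor(cv2.resize(S['color'][150:270,140:300],None,fx=5,fy=5,interpolation=cv2.INTER_CUBIC),cv2.COLOR_RGB2BGR))
s,p,Rm=st();print(p.round(4),s['force'].round(1))
E
```

```text
t: 7.35
position: [0.5238, 0.0286, 0.0223]
tcp_rot: [-0.537, 0.537, -0.46, 0.46]
force: [-0.2, 2.9, -0.7]
opening: 0.0425
[0.5239 0.0285 0.0223] [-0.3 -0.7  0.1]
```

View pics/s3.png

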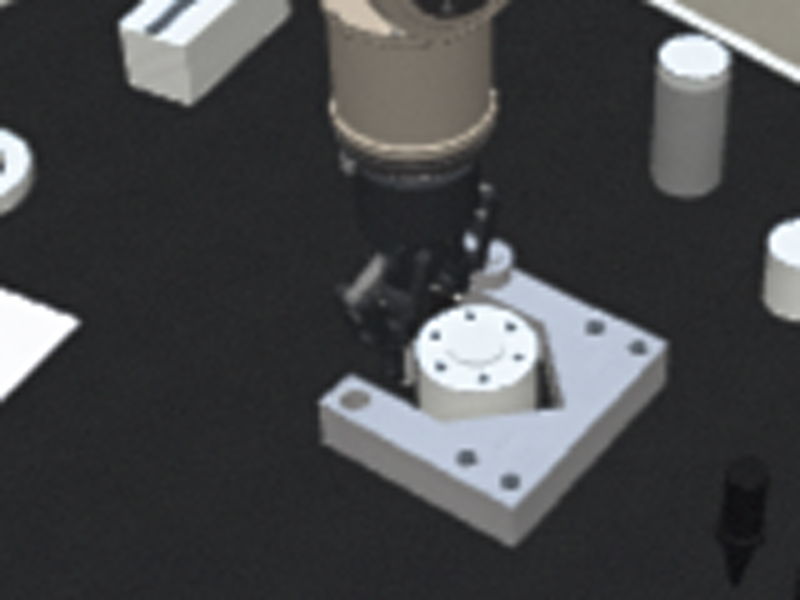

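The hub is inside the V with a gap of roughly 15 mm left. I go on gently.

```bash
python3 -m inch '0.4 0 0 0 0 0 0;0.3 0 0 0 0 0 0;0.2 0 0 0 0 0 0;0.1 0 0 0 0 0 0;0.1 0 0 0 0 0 0;0.1 0 0 0 0 0 0;0.05 0 0 0 0 0 0;0.05 0 0 0 0 0 0'
python3 -m inch '0.1 0 0 0 0 0 0;0.05 0 0 0 0 0 0;0.05 0 0 0 0 0 0;0.05 0 0 0 0 0 0;0.05 0 0 0 0 0 0;0 0 0 0 0 0 0;0 0 0 0 0 0 0;0 0 0 0 0 0 0'
```

```text
t: 8.45
position: [0.5258, 0.0162, 0.0223]
tcp_rot: [-0.537, 0.537, -0.46, 0.46]
force: [-0.4, 2.1, 0.4]
opening: 0.0428
t: 9.45
position: [0.5257, 0.0146, 0.0222]
tcp_rot: [0.538, -0.538, 0.46, -0.459]
force: [-3.9, 12.9, 2.9]
opening: 0.0428
```

```bash
python3 -m inch '0.05 0 0 0 0 0 0;0.05 0 0 0 0 0 0;0 0 0 0 0 0 0;0 0 0 0 0 0 0;0 0 0 0 0 0 0;0 0 0 0 0 0 0;0 0 0 0 0 0 0;0 0 0 0 0 0 0'
python3 - <<'E'
from h import *
S=shot('side')
cv2.imwrite('pics/s4.png',cv2.cvtColor(cv2.resize(S['color'][185:265,190:290],None,fx=8,fy=7.5,interpolation=cv2.INTER_CUBIC),cv2.COLOR_RGB2BGR))
s,p,Rm=st();print(p.round(4),s['force'].round(1))
E
```

```text
t: 10.45
position: [0.5256, 0.0144, 0.0222]
tcp_rot: [0.538, -0.538, 0.46, -0.458]
force: [-4.8, 15.5, 4.2]
opening: 0.0427
[0.5256 0.0144 0.0222] [-5.4 14.5  3. ]
```

View pics/s4.png

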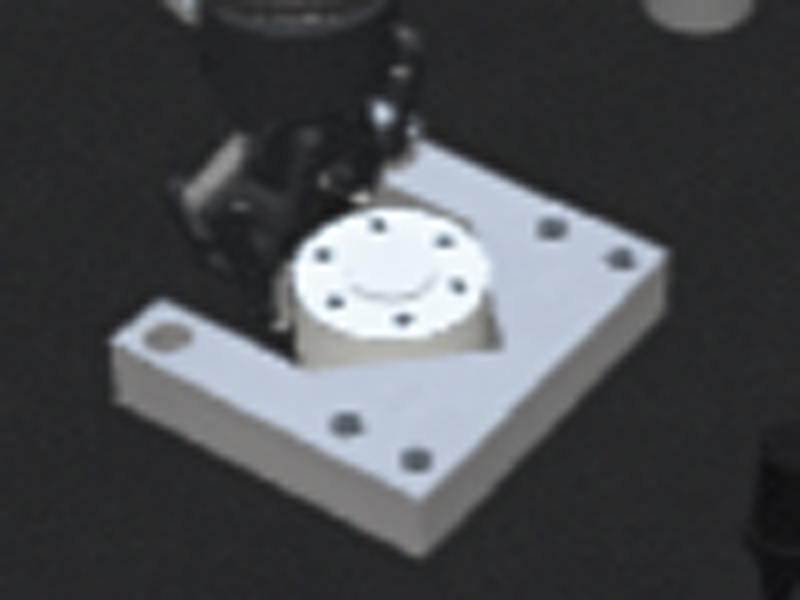

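```bash
python3 -m inch '0.1 0 0 0 0 0 0;0.1 0 -0.1 0 0 0 0;0.1 0 0 0 0 0 0;0 0 0.1 0 0 0 0;0 0 0.1 0 0 0 0;0 0 -0.1 0 0 0 0;0 0 0 0 0 0 0;0 0 0 0 0 0 0'
```

```text
t: 11.5
position: [0.525, 0.013, 0.022]
tcp_rot: [0.538, -0.538, 0.461, -0.457]
force: [-11.6, 24.0, 9.0]
opening: 0.0429
```

```bash
python3 -m inch '-0.6 0 0 0 0 0 0;-2 0 0 0 0 0 0;-2.5 -0.5 0 0 0 0 0;-1 -5 0 0 0 0 -1;0 -5 0 0 0 0 -1;-1.5 -2.5 4 0 0 0 -1;-2 0 5 0 0 0 -1;-1.8 0 5 0 0 0 -1'
python3 - <<'E'
from h import *
S=shot('side');T=shot('top')
a=cv2.resize(S['color'][175:255,200:280],(400,400),interpolation=cv2.INTER_CUBIC)
b=cv2.resize(T['color'][180:270,190:310],(400,300),interpolation=cv2.INTER_CUBIC);b=np.vstack([b,np.zeros((100,400,3),np.uint8)])
cv2.imwrite('pics/s5.png',cv2.cvtColor(np.hstack([a,b]),cv2.COLOR_RGB2BGR))
import sil
for P,n in((S,'side'),(T,'top')):
    gray=P['color'].astype(int).min(2)
    for o in ctrl.outline_of(P,'hub_centre')[:1]:
        print(n,o['p'],o['bbox']); c0=at_z(P,o['bbox'][:2],.03)
    print(ctrl.place_of(P,'gate_hole')[:2],ctrl.place_of(P,'gate_hinge')[:1])
E
```

```text
t: 12.5
position: [0.6492, 0.1444, 0.1531]
tcp_rot: [0.538, -0.537, 0.459, -0.46]
force: [0.8, 0.5, 0.2]
opening: -0.0004
side 0.66 [237.9, 215.8, 69.9, 78.0]
[{'at': [212.6, 180.6], 'p': 0.71}] [{'at': [236.6, 201.0], 'p': 0.89}]
top 0.97 [274.7, 223.9, 26.0, 26.9]
[{'at': [202.6, 199.9], 'p': 0.7}, {'at': [363.4, 190.2], 'p': 0.66}] [{'at': [248.9, 204.4], 'p': 0.71}]
```

View pics/s5.png

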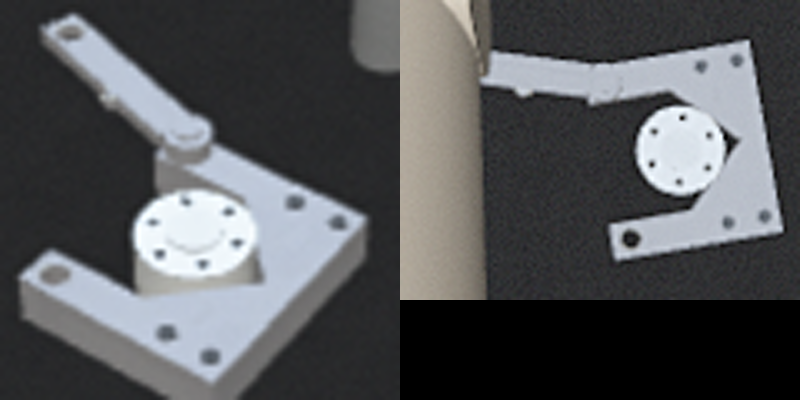

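Both views show the hub in the V with small, even gaps. I check numerically.

Run:
```python
from h import *
for n,fx in(('top',(.5306,-.0311)),('side',(.5335,-.0261))):
    P=shot(n);g=P['color'].astype(int)
    e=proj(P,[[fx[0],fx[1],.048]])[0]
    print(n,'exp top centre',e.round(2))
    a,b=e.astype(int)
    for th in(205,220,230):
        m=(g.min(2)>th).astype(np.uint8); w=np.zeros_like(m);w[b-22:b+22,a-22:a+22]=1
        m=cv2.morphologyEx(m*w,cv2.MORPH_CLOSE,np.ones((3,3)))
        c=max(cv2.findContours(m,cv2.RETR_EXTERNAL,cv2.CHAIN_APPROX_NONE)[0],key=cv2.contourArea)
        el=cv2.fitEllipse(cv2.convexHull(c));print(th,np.round(el[0],2),np.round(el[1],1),at_z(P,el[0],.048).round(4))
```

```text
top exp top centre [273.84 224.55]
205 [273.86 224.43] [25.2 25.5] [ 0.5309 -0.0312  0.048 ]
220 [273.72 224.57] [24.5 25.1] [ 0.5305 -0.0308  0.048 ]Traceback (most recent call last):
  File "<stdin>", line 11, in <module>
cv2.error: OpenCV(4.12.0) /io/opencv/modules/imgproc/src/shapedescr.cpp:361: error: (-201:Incorrect size of input array) There should be at least 5 points to fit the ellipse in function 'fitEllipseNoDirect'
```

The hub is home: measured top centre (273.8,224.5) px against an expected (273.84,224.55). Next is the gate.

```bash
cat > gate.py <<'E'
from h import *
F=np.array([.532,-.0283]);ya=-1.416
ex=np.array([np.cos(ya),np.sin(ya)]);ey=np.array([-ex[1],ex[0]])
def W(x,y): return F+x*ex+y*ey
H=W(-.056,.069)
if __name__=='__main__':
    s,p,Rm=st();print(p.round(4),s['force'].round(1))
    q=p[:2]
    for th in(1.85,1.7,1.5,1.3,1.1,.9,.7,.5,.35,.2,.1,.05,.02,0,-.02):
        d=.026+.005*abs(np.sin(2*th))+.003*np.sin(th); r=.108
        X=H+r*(-np.sin(th)*ex-np.cos(th)*ey)+d*(-np.cos(th)*ex+np.sin(th)*ey)
        D=Rm.T@np.r_[X-q,0];print(th,X.round(4),(D[[0,2]]*100).round(2));q=X
E
python3 gate.py
```

```text
[0.647  0.1429 0.1527] [-0.2  0.4  0.9]
1.85 [0.6362 0.1409] [ 0.03 -1.1 ]
1.7 [0.619  0.1464] [-0.81 -1.62]
1.5 [0.5963 0.1496] [-0.66 -2.19]
1.3 [0.5756 0.149 ] [-0.27 -2.06]
1.1 [0.5548 0.1444] [ 0.14 -2.13]
0.9 [0.5347 0.1353] [ 0.58 -2.13]
0.7 [0.5162 0.1218] [ 1.05 -2.03]
0.5 [0.5006 0.104 ] [ 1.52 -1.82]
0.35 [0.4915 0.0883] [ 1.41 -1.15]
0.2 [0.4849 0.0711] [ 1.6  -0.91]
0.1 [0.4822 0.059 ] [ 1.15 -0.46]
0.05 [0.4813 0.0529] [ 0.59 -0.18]
0.02 [0.481  0.0492] [ 0.36 -0.09]
0 [0.4808 0.0467] [ 0.24 -0.05]
-0.02 [0.4806 0.0446] [ 0.2  -0.05]
```

```bash
python3 -m inch '0 4 0 0 0 0 -1;0 4 0 0 0 0 -1;0 2.5 0 0 0 0 -1;0 0 -1.1 0 0 0 -1;-0.8 0 -1.6 0 0 0 -1;-0.7 0 -2.2 0 0 0 -1;-0.3 0 -2.1 0 0 0 -1;0.1 0 -2.1 0 0 0 -1'
python3 - <<'E'
from h import *
S=shot('side')
cv2.imwrite('pics/s6.png',cv2.cvtColor(cv2.resize(S['color'][150:260,160:300],None,fx=5,fy=5,interpolation=cv2.INTER_CUBIC),cv2.COLOR_RGB2BGR))
import os;os.system('python3 gate.py')
E
```

```text
t: 13.95
position: [0.5545, 0.1473, 0.0492]
tcp_rot: [0.539, -0.536, 0.459, -0.46]
force: [2.7, -0.7, 2.0]
opening: -0.0005
[0.5518 0.1464 0.0488] [-1.8 -0.9 -0.7]
1.85 [0.6362 0.1409] [1.85 8.26]
1.7 [0.619  0.1464] [-0.81 -1.61]
1.5 [0.5963 0.1496] [-0.67 -2.19]
1.3 [0.5756 0.149 ] [-0.27 -2.05]
1.1 [0.5548 0.1444] [ 0.14 -2.13]
0.9 [0.5347 0.1353] [ 0.58 -2.13]
0.7 [0.5162 0.1218] [ 1.05 -2.03]
0.5 [0.5006 0.104 ] [ 1.51 -1.82]
0.35 [0.4915 0.0883] [ 1.41 -1.15]
0.2 [0.4849 0.0711] [ 1.6  -0.91]
0.1 [0.4822 0.059 ] [ 1.15 -0.46]
0.05 [0.4813 0.0529] [ 0.59 -0.18]
0.02 [0.481  0.0492] [ 0.36 -0.09]
0 [0.4808 0.0467] [ 0.24 -0.06]
-0.02 [0.4806 0.0446] [ 0.2  -0.05]
```

View pics/s6.png

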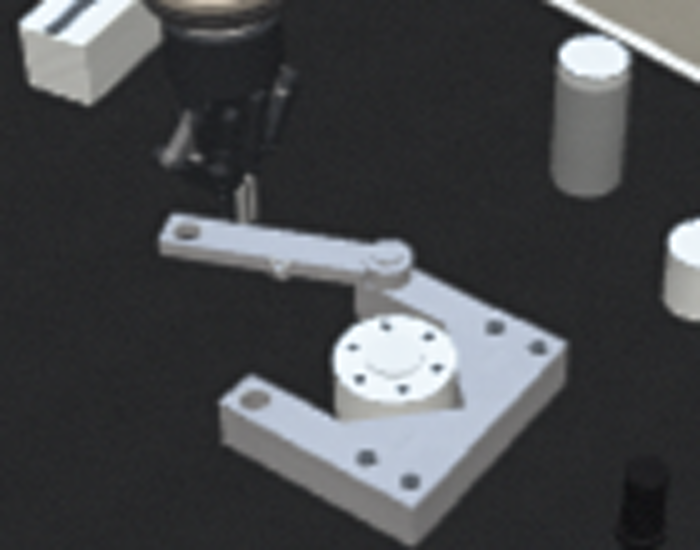

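```bash
python3 -m inch '0.7 0 -2.1 0 0 0 -1;1.05 0 -2 0 0 0 -1;1.5 0 -1.8 0 0 0 -1;1.4 0 -1.1 0 0 0 -1;1.6 0 -0.9 0 0 0 -1;1.1 0 -0.4 0 0 0 -1;0.3 0 -0.1 0 0 0 -1;0 0 0 0 0 0 -1'
python3 - <<'E'
from h import *
S=shot('side')
cv2.imwrite('pics/s7.png',cv2.cvtColor(cv2.resize(S['color'][150:260,160:300],None,fx=5,fy=5,interpolation=cv2.INTER_CUBIC),cv2.COLOR_RGB2BGR))
import os;os.system('python3 gate.py|head -1')
E
```

```text
t: 15.0
position: [0.4839, 0.0575, 0.0472]
tcp_rot: [-0.537, 0.538, -0.46, 0.46]
force: [0.0, -0.0, -0.2]
opening: -0.0
[0.484  0.0578 0.0471] [0.8 0.6 0.1]
```

View pics/s7.png

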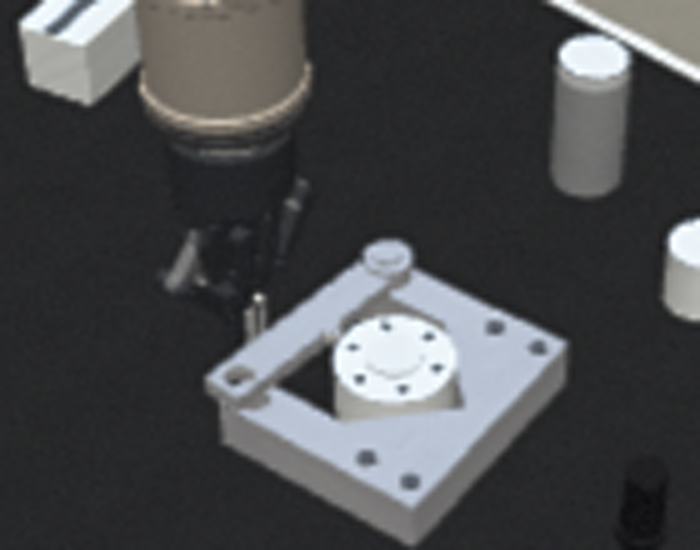

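The gate is nearly shut (hole at side (207,225)) and the nose is about to meet the hub. I push gently shut.

```bash
python3 -m inch '0.3 0 0 0 0 0 -1;0.3 0 0 0 0 0 -1;0.2 0 0 0 0 0 -1;0.15 0 0 0 0 0 -1;0.1 0 0 0 0 0 -1;0.1 0 0 0 0 0 -1;0 0 0 0 0 0 -1;0 0 0 0 0 0 -1'
python3 gate.py | tail -4
```

```text
t: 16.05
position: [0.4856, 0.0464, 0.0473]
tcp_rot: [-0.537, 0.538, -0.46, 0.459]
force: [-3.3, 3.9, -0.2]
opening: -0.0
0.05 [0.4813 0.0529] [ 0.59 -0.18]
0.02 [0.481  0.0492] [ 0.36 -0.09]
0 [0.4808 0.0467] [ 0.24 -0.05]
-0.02 [0.4806 0.0446] [ 0.2  -0.05]
```

```bash
python3 -m inch '0.1 0 0 0 0 0 -1;0.1 0 0 0 0 0 -1;0.1 0 0 0 0 0 -1;0.1 0 0 0 0 0 -1;0 0 0 0 0 0 -1;0 0 0 0 0 0 -1;0 0 0 0 0 0 -1;0 0 0 0 0 0 -1'
python3 - <<'E'
from h import *
S=shot('side');T=shot('top')
a=cv2.resize(S['color'][185:255,190:260],(400,400),interpolation=cv2.INTER_CUBIC)
b=cv2.resize(T['color'][190:270,230:310],(400,400),interpolation=cv2.INTER_CUBIC)
cv2.imwrite('pics/s8.png',cv2.cvtColor(np.hstack([a,b]),cv2.COLOR_RGB2BGR))
E
```

```text
t: 17.05
position: [0.4857, 0.0453, 0.0473]
tcp_rot: [0.538, -0.538, 0.46, -0.458]
force: [-7.4, 22.1, 1.2]
opening: 0.0001
```

View pics/s8.png

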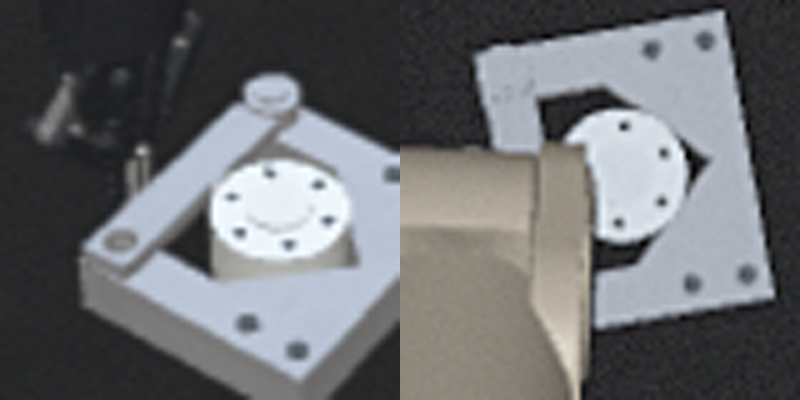

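The gate reached its stop. I back off and head for the pin.

```bash
python3 -m inch '-0.4 0 0 0 0 0 -1;-1 0 0 0 0 0 -1;-1.2 -1 0 0 0 0 -1;0 -5 0 0 0 0 0;0 -5.5 0 0 0 0 0;5 0 1 0 0 0 0;5.5 0 1 0 0 0 0;5.5 0 1 0 0 0 0'
python3 -m inch '5.5 0 1 0 0 0 0;5 0 1.2 0 0 0 0;4.5 0 1.3 0 0 0 0;3.5 0 1 0 0 0 0;1 0 0 0 0 0 0;0 0 0 0 0 0 0;0 0 0 0 0 0 0;0 0 0 0 0 0 0'
python3 - <<'E'
from h import *
s,p,Rm=st();print(p.round(4),s['opening'])
S=shot('side');T=shot('top')
a=cv2.resize(S['color'][200:280,280:360],(400,400),interpolation=cv2.INTER_CUBIC)
b=cv2.resize(T['color'][190:270,230:310],(400,400),interpolation=cv2.INTER_CUBIC)
u=proj(S,[p+Rm[:,1]*.008])[0];u=(u-[280,200]+.5)*5
cv2.circle(a,tuple(int(v) for v in u),3,(255,0,0),1)
cv2.imwrite('pics/s9.png',cv2.cvtColor(np.hstack([a,b]),cv2.COLOR_RGB2BGR))
D=Rm.T@(np.array([.617,-.2705,p[2]])-p);print((D*100).round(2))
for P in (T,S):print(ctrl.place_of(P,'gate_hole')[:2],ctrl.place_of(P,'pin_grip')[:3])
cv2.imwrite('pics/raw_t9.png',T['color'][:,:,::-1]);cv2.imwrite('pics/raw_s9.png',S['color'][:,:,::-1])
E
```

```text
t: 18.15
position: [0.5376, -0.0861, 0.1634]
tcp_rot: [0.538, -0.537, 0.459, -0.46]
force: [1.4, 0.4, 0.2]
opening: 0.0429
t: 19.15
position: [0.6116, -0.2697, 0.1626]
tcp_rot: [0.538, -0.538, 0.459, -0.459]
force: [-1.4, -0.2, -0.5]
opening: 0.0428
[ 0.6116 -0.2697  0.1626] 0.042779541850176926
[0.17 0.   0.52]
[{'at': [263.0, 248.4], 'p': 0.74}, {'at': [255.4, 254.2], 'p': 0.67}] [{'at': [345.0, 223.7], 'p': 0.6}, {'at': [362.5, 194.4], 'p': 0.54}, {'at': [329.0, 164.2], 'p': 0.49}]
[{'at': [206.4, 225.4], 'p': 0.78}] [{'at': [304.2, 268.4], 'p': 0.73}, {'at': [291.3, 246.8], 'p': 0.59}, {'at': [312.4, 212.4], 'p': 0.53}]
```

View pics/s9.png

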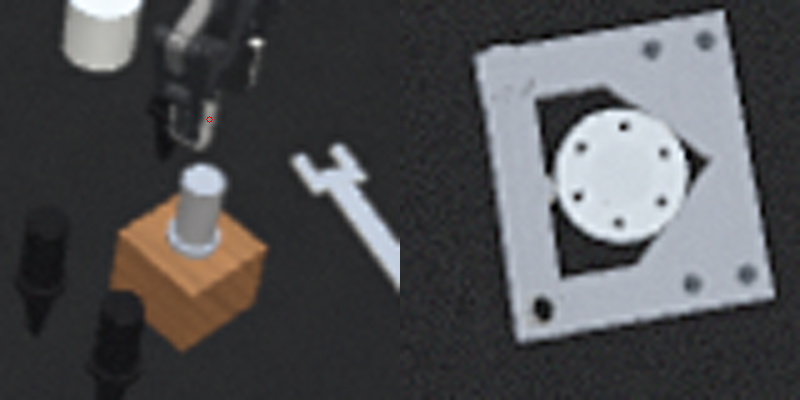

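Run:
```python
from h import *
from sil import cyl
s,p,Rm=st();S=shot('side')
a=cv2.resize(S['color'][190:270,270:350],(560,560),interpolation=cv2.INTER_CUBIC)
a=np.clip(255*(a/255.)**.5,0,255).astype(np.uint8)
def dr(X,c):
    for u in proj(S,X):
        u=(u-[270,190]+.5)*7;cv2.circle(a,tuple(int(v) for v in u),2,c,-1)
t=p+Rm[:,1]*.008
for sg in(1,-1):
  for dx in(-.011,.011):
    dr([t+Rm[:,2]*sg*.0214+Rm[:,0]*dx],(255,0,0))
    dr([t+Rm[:,2]*sg*.0359+Rm[:,0]*dx],(255,255,0))
dr(np.vstack(cyl((.617,-.2705),[(.012,.056,.101)],24)),(0,255,0))
dr(np.vstack(cyl((.6187,-.268),[(.012,.101,.101)],24)),(255,0,255))
cv2.imwrite('pics/s10.png',a[:,:,::-1])
```

```text
(no output)
```

View pics/s10.png

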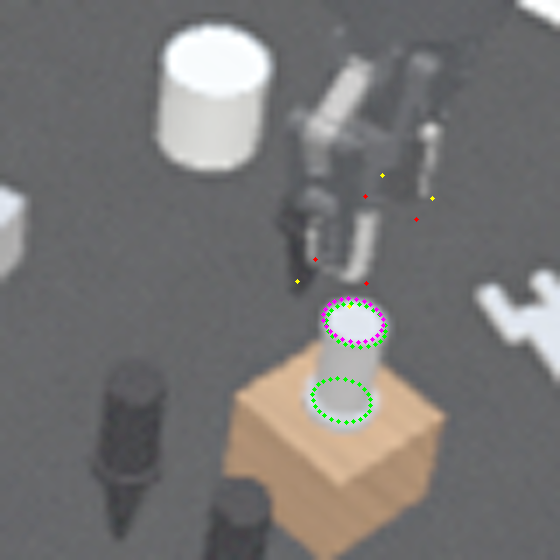

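The overlay shows the pin model on the knob and the jaws straddling it after a shift of about 5 mm. I move over it, descend and grip.

```bash
python3 -m inch '0.2 0 0.5 0 0 0 0;0 3 0 0 0 0 0;0 3 0 0 0 0 0;0 2 0 0 0 0 0;0 1 0 0 0 0 0;0 0 0 0 0 0 0;0 0 0 0 0 0 -1;0 0 0 0 0 0 -1'
python3 -m inch '0 0 0 0 0 0 -1;0 0 0 0 0 0 -1;0 0 0 0 0 0 -1;0 0 0 0 0 0 -1;0 0 0 0 0 0 -1;0 0 0 0 0 0 -1;0 0 0 0 0 0 -1;0 0 0 0 0 0 -1'
python3 - <<'E'
from h import *
S=shot('side')
a=cv2.resize(S['color'][190:270,270:350],(560,560),interpolation=cv2.INTER_CUBIC)
a=np.clip(255*(a/255.)**.5,0,255).astype(np.uint8)
cv2.imwrite('pics/s11.png',a[:,:,::-1])
E
```

```text
t: 20.5
position: [0.6173, -0.2725, 0.0734]
tcp_rot: [0.538, -0.537, 0.459, -0.46]
force: [-1.1, -0.1, 5.0]
opening: 0.023
t: 21.5
position: [0.6173, -0.2725, 0.0734]
tcp_rot: [0.538, -0.537, 0.459, -0.46]
force: [-0.6, -0.4, 7.8]
opening: 0.023
```

View pics/s11.png

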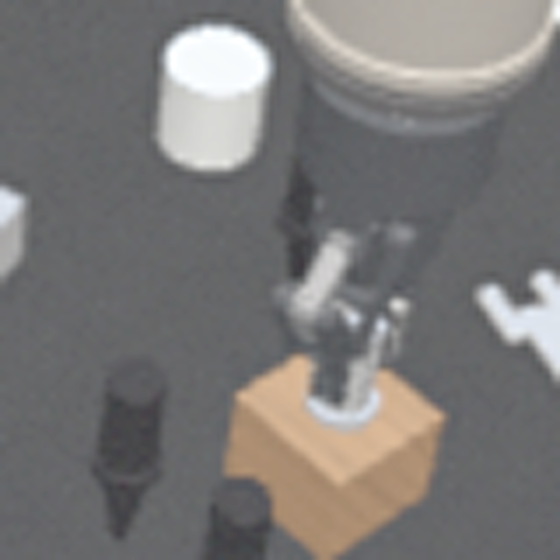

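```bash
python3 -m inch '0 -1 0 0 0 0 -1;0 -2 0 0 0 0 -1;0 -3 0 0 0 0 -1;0 -2.5 0 0 0 0 -1;-3 -0.5 -1 0 0 0 -1;-5 0 -2 0 0 0 -1;-5 0 -2 0 0 0 -1;-5 0 -2 0 0 0 -1'
python3 -m inch '-5 0 -2 0 0 0 -1;-4.5 0 -1.4 0 0 0 -1;-2.5 0 -0.6 0 0 0 -1;0 0 0 0 0 0 -1;0 0 0 0 0 0 -1;0 0 0 0 0 0 -1;0 0 0 0 0 0 -1;0 0 0 0 0 0 -1'
cat > look.py <<'E'
from h import *
import sys
from gate import W
s,p,Rm=st();print(p.round(4),s['force'].round(1),s['opening'].round(4))
D=Rm.T@(np.r_[W(-.0585,-.069),p[2]]-p);print('to target cm',(D*100).round(2))
S=shot('side');T=shot('top')
tip=p+Rm[:,1]*.0694
k=8;x0,y0=165,165
a=cv2.resize(S['color'][y0:y0+75,x0:x0+75],(600,600),interpolation=cv2.INTER_CUBIC)
a=np.clip(255*(a/255.)**.6,0,255).astype(np.uint8)
print('pred tip px',proj(S,[tip]).round(1))
for u in proj(S,[tip]):
    u=(u-[x0,y0]+.5)*k;cv2.circle(a,tuple(int(v) for v in u),3,(255,0,0),1)
cv2.imwrite('pics/'+sys.argv[1],a[:,:,::-1])
cv2.imwrite('pics/raw_t_'+sys.argv[1],T['color'][:,:,::-1])
E
python3 look.py s12.png
```

```text
t: 22.55
position: [0.5189, -0.104, 0.1635]
tcp_rot: [0.538, -0.537, 0.459, -0.46]
force: [1.0, -0.0, -1.1]
opening: 0.0226
t: 23.55
position: [0.4615, 0.0066, 0.1623]
tcp_rot: [-0.537, 0.537, -0.46, 0.46]
force: [-0.2, 0.2, -1.9]
opening: 0.0226Traceback (most recent call last):
  File "look.py", line 4, in <module>
    s,p,Rm=st();print(p.round(4),s['force'].round(1),s['opening'].round(4))
                                                     ^^^^^^^^^^^^^^^^^^
AttributeError: 'float' object has no attribute 'round'
```

```bash
sed -i "s/,s\['opening'\].round(4)//" look.py; python3 look.py s12.png
```

```text
[0.4615 0.0066 0.1623] [-0.2  0.2 -1.9]
to target cm [-1.31 -0.   -0.47]
pred tip px [[213.5 217.4]]
```

View pics/s12.png

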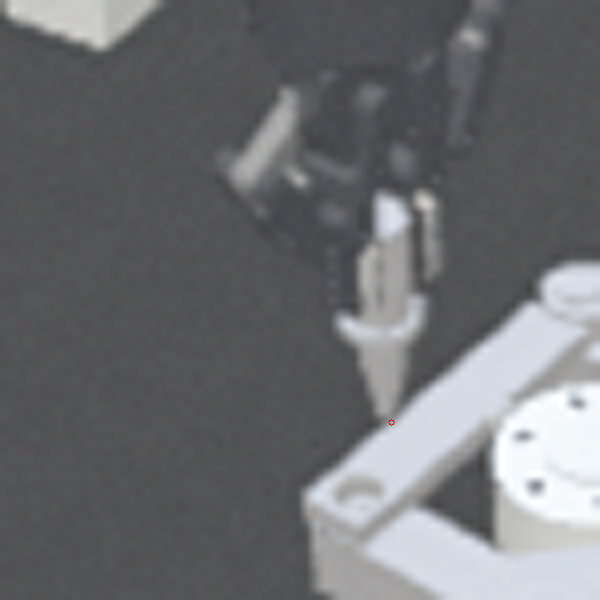

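View pics/raw_t_s12.png

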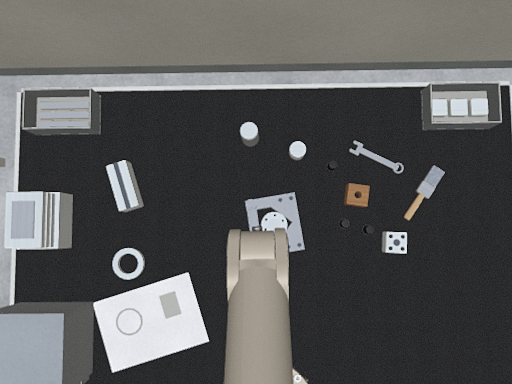

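Run:
```python
from h import *
from gate import *
S=shot('side')
for c in((357.5,492.5),):
    u=np.array([165+c[0]/8-.5,165+c[1]/8-.5])
    for b in(0,.5): 
        X=at_z(S,u+b,.049)[:2];print(b,X.round(4), 'fixture', ((X-F)@ex).round(4),((X-F)@ey).round(4))
for th in(0,.04):
    X=H+.138*(-np.sin(th)*ex-np.cos(th)*ey);print(th,X.round(4),proj(S,[[*X,.049]]).round(2))
T=cv2.imread('pics/raw_t9.png')
cv2.imwrite('pics/hole.png',cv2.resize(T[235:265,240:280],None,fx=16,fy=16,interpolation=cv2.INTER_CUBIC))
Ts=shot('top')
for th in(0,.03,.045):
    X=np.array([.5306,-.0311])+(H-F)+.138*(-np.sin(th)*ex-np.cos(th)*ey)
    u=proj(Ts,[[*X,.049]])[0];print(th,u.round(2),((u-[240,235]+.5)*16).round(0))
```

```text
0 [0.4553 0.0227] fixture -0.0623 -0.0679
0.5 [0.4549 0.02  ] fixture -0.0597 -0.0687
0 [0.4552 0.0164] [[210.54 227.12]]
0.04 [0.4544 0.0219] [[209.17 226.35]]
0 [258.61 251.5 ] [306. 272.]
0.03 [257.19 251.72] [283. 275.]
0.045 [256.47 251.81] [272. 277.]
```

View pics/hole.png

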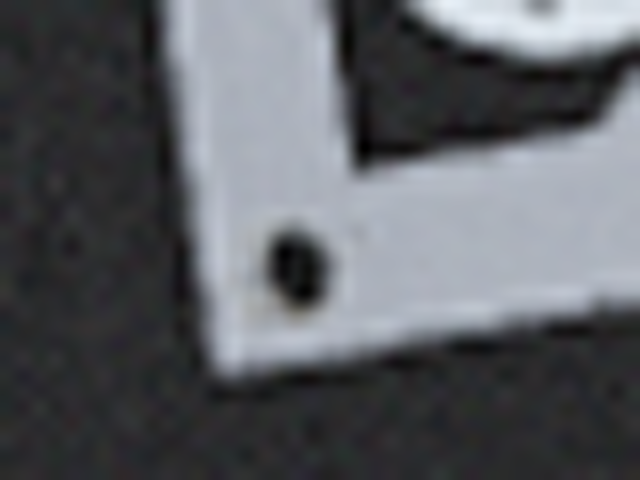

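```bash
python3 -m inch '-0.7 0 -0.3 0 0 0 -1;-0.6 0 -0.2 0 0 0 -1;0 1.5 0 0 0 0 -1;0 1 0 0 0 0 -1;0 0.7 0 0 0 0 -1;0 0.4 0 0 0 0 -1;0 0 0 0 0 0 -1;0 0 0 0 0 0 -1'
python3 look.py s13.png
```

```text
t: 24.75
position: [0.4547, 0.0191, 0.1265]
tcp_rot: [0.537, -0.537, 0.46, -0.46]
force: [-1.3, -0.2, -2.1]
opening: 0.0226
[0.4547 0.0191 0.1265] [-1.3 -0.2 -2.1]
to target cm [0.03 0.   0.01]
pred tip px [[209.7 224.9]]
```

View pics/s13.png

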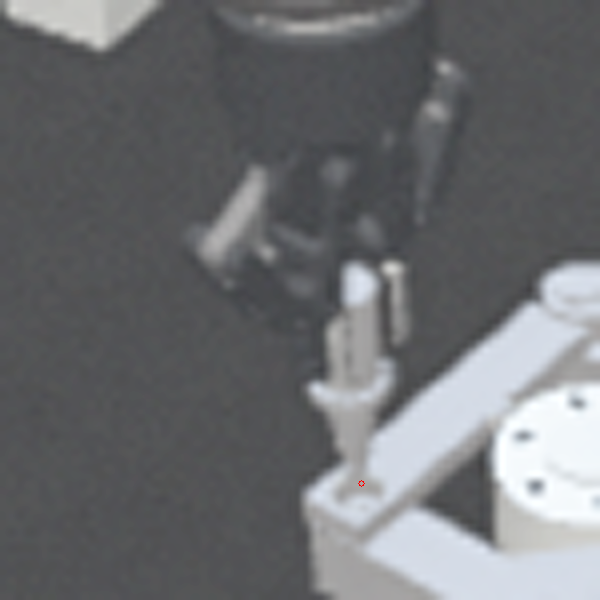

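The pin tip at zoom (358,483) is over the hole. I nudge it slightly and go down a bit, watching the forces.

```bash
python3 -m inch '0 0.2 0.12 0 0 0 -1;0 0.3 0 0 0 0 -1;0 0.3 0 0 0 0 -1;0 0.3 0 0 0 0 -1;0 0.3 0 0 0 0 -1;0 0.2 0 0 0 0 -1;0 0 0 0 0 0 -1;0 0 0 0 0 0 -1'
python3 look.py s14.png
```

```text
t: 25.85
position: [0.4557, 0.0193, 0.1104]
tcp_rot: [0.537, -0.537, 0.46, -0.46]
force: [0.2, -0.5, -1.3]
opening: 0.0224
[0.4557 0.0193 0.1104] [ 0.2 -0.5 -1.3]
to target cm [ 0.03 -0.   -0.1 ]
pred tip px [[210.2 228.4]]
```

View pics/s14.png

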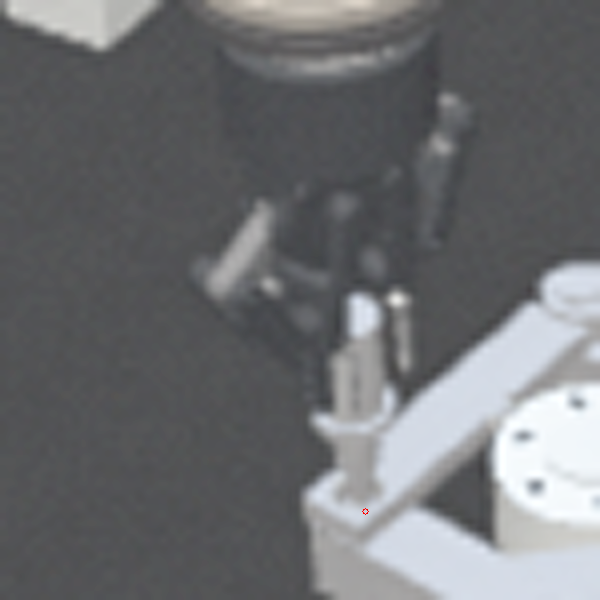

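```bash
python3 -m inch '0 0.2 0 0 0 0 -1;0 0.2 0 0 0 0 -1;0 0.2 0 0 0 0 -1;0 0.2 0 0 0 0 -1;0 0.2 0 0 0 0 -1;0 0 0 0 0 0 -1;0 0 0 0 0 0 -1;0 0 0 0 0 0 -1'
```

```text
t: 26.95
position: [0.4558, 0.0194, 0.1004]
tcp_rot: [0.537, -0.537, 0.46, -0.46]
force: [0.5, -0.3, -2.4]
opening: 0.0224
```

```bash
python3 -m inch '0 0.2 0 0 0 0 -1;0.05 0.2 0 0 0 0 -1;0.05 0.2 0 0 0 0 -1;0 0.2 0 0 0 0 -1;0 0 0 0 0 0 -1;0 0 0 0 0 0 -1;0 0 0 0 0 0 -1;0 0 0 0 0 0 -1'
```

```text
t: 27.95
position: [0.4557, 0.0183, 0.0923]
tcp_rot: [-0.537, 0.538, -0.46, 0.459]
force: [-1.9, 0.9, -1.4]
opening: 0.0225
```

```bash
python3 -m inch '0 0.2 0 0 0 0 -1;0.05 0.2 0 0 0 0 -1;0.05 0.2 0 0 0 0 -1;0 0.2 0 0 0 0 -1;0 0 0 0 0 0 -1;0 0 0 0 0 0 -1;0 0 0 0 0 0 -1;0 0 0 0 0 0 -1'
python3 look.py s15.png
```

```text
t: 28.95
position: [0.4555, 0.0172, 0.0841]
tcp_rot: [-0.537, 0.538, -0.46, 0.459]
force: [-5.0, -1.0, -4.9]
opening: 0.0222
[0.4555 0.0172 0.0841] [-5.  -1.  -4.9]
to target cm [-0.17  0.   -0.04]
pred tip px [[211.  234.7]]
```

View pics/s15.png

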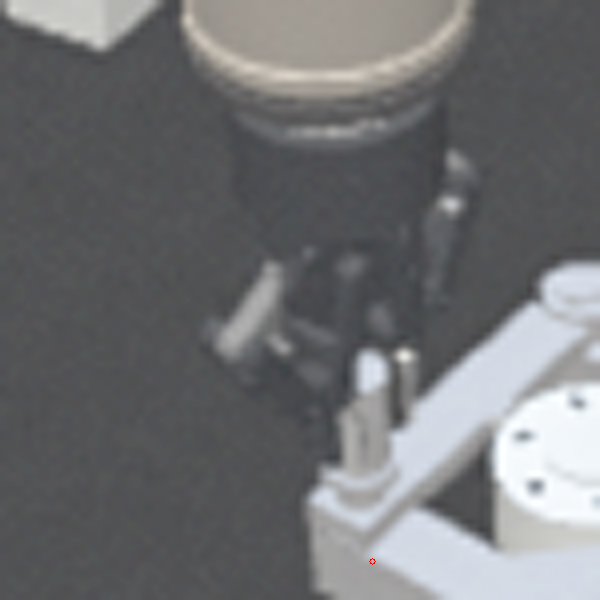

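```bash
python3 -m inch '0 0.1 -0.05 0 0 0 -1;0 0.2 -0.05 0 0 0 -1;0.05 0.2 0 0 0 0 -1;0 0.2 0 0 0 0 -1;0 0 0 0 0 0 -1;0 0 0 0 0 0 -1;0 0 0 0 0 0 -1;0 0 0 0 0 0 -1'
```

```text
t: 30.05
position: [0.4552, 0.0165, 0.0773]
tcp_rot: [-0.537, 0.537, -0.459, 0.46]
force: [-1.2, -5.7, -5.3]
opening: 0.0224
```

```bash
python3 -m inch '0.05 0.1 0 0 0 0 -1;0 0.1 0 0 0 0 -1;0 0.1 0 0 0 0 -1;0 0.1 0 0 0 0 -1;0 0.1 0 0 0 0 -1;0 0.1 0 0 0 0 -1;0 0 0 0 0 0 -1;0 0 0 0 0 0 -1'
python3 look.py s16.png
```

```text
t: 31.05
position: [0.4552, 0.016, 0.0721]
tcp_rot: [0.537, -0.537, 0.46, -0.46]
force: [-9.4, -5.9, 24.4]
opening: 0.0225
[0.4552 0.016  0.0721] [-9.4 -5.9 24.4]
to target cm [-0.29  0.    0.  ]
pred tip px [[211.5 237.5]]
```

View pics/s16.png

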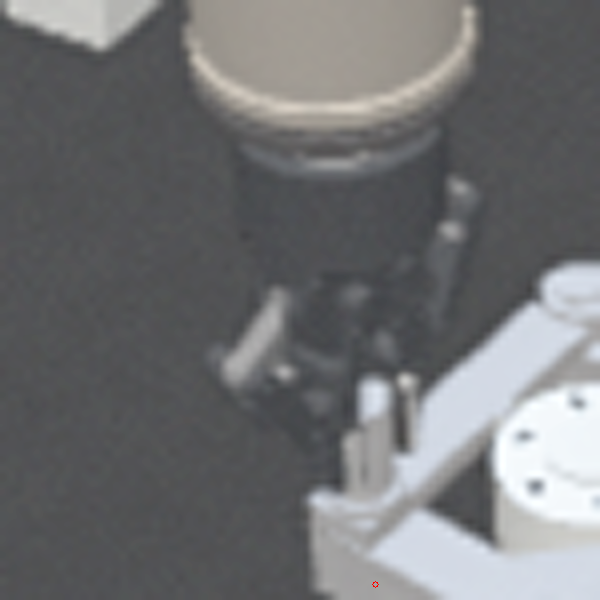

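The collar is seated: TCP z 72.1 mm against an expected 72.4, with 24 N of reaction. I release and retreat upward.

```bash
python3 -m inch '0 -0.1 0 0 0 0 -1;0 -0.1 0 0 0 0 -1;0 0 0 0 0 0 0.3;0 0 0 0 0 0 0.3;0 0 0 0 0 0 0.3;0 0 0 0 0 0 0.3;0 0 0 0 0 0 0.3;0 0 0 0 0 0 0.3'
python3 look.py s17.png
```

```text
t: 32.15
position: [0.4552, 0.0162, 0.0733]
tcp_rot: [-0.537, 0.537, -0.46, 0.46]
force: [-0.8, -0.1, 0.4]
opening: 0.0555
[0.4552 0.0162 0.0733] [-0.8 -0.1  0.4]
to target cm [-0.27 -0.    0.  ]
pred tip px [[211.4 237.2]]
```

View pics/s17.png

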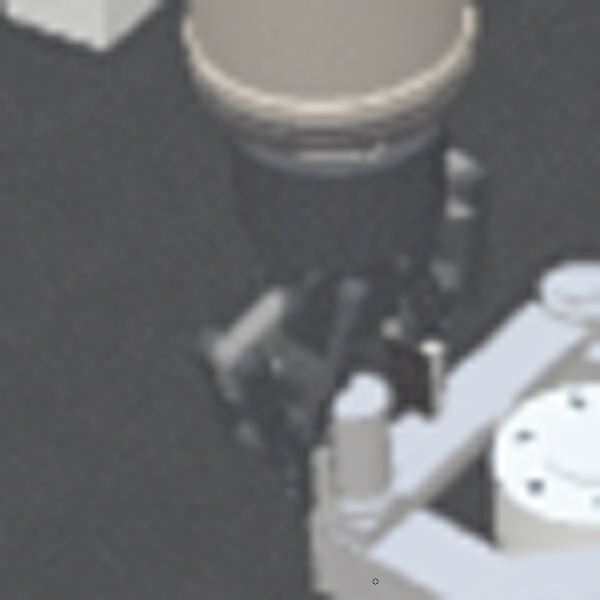

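The pin is free. I rise straight up and clear.

```bash
python3 -m inch '0 -0.5 0 0 0 0 0.3;0 -2 0 0 0 0 0.3;0 -3 0 0 0 0 0.3;0 -4 0 0 0 0 0.3;0 -4 0 0 0 0 0.3;-4 -2 0 0 0 0 0.3;-5 0 0 0 0 0 0.3;-5 0 0 0 0 0 0.3'
python3 -m inch '-5 0 0 0 0 0 0.3;-5 0 0 0 0 0 0.3;-3 0 0 0 0 0 0.3;0 0 0 0 0 0 0.3;0 0 0 0 0 0 0.3;0 0 0 0 0 0 0.3;0 0 0 0 0 0 0.3;0 0 0 0 0 0 0.3'
python3 - <<'E'
from h import *
from gate import *
S=shot('side','fs.png');T=shot('top','ft.png')
a=cv2.resize(S['color'][190:255,190:255],(400,400),interpolation=cv2.INTER_CUBIC)
b=cv2.resize(T['color'][185:265,230:310],(400,400),interpolation=cv2.INTER_CUBIC)
cv2.imwrite('pics/f.png',np.hstack([a,b])[:,:,::-1])
g=T['color'].astype(int);e=proj(T,[[.5306,-.0311,.048]])[0];x,y=e.astype(int)
m=(g.min(2)>210).astype(np.uint8);w=np.zeros_like(m);w[y-20:y+20,x-17:x+22]=1
c=max(cv2.findContours(cv2.morphologyEx(m*w,cv2.MORPH_CLOSE,np.ones((3,3))),0,1)[0],key=cv2.contourArea)
print(e,cv2.fitEllipse(cv2.convexHull(c)))
s,p,_=st();print(s['t'],p.round(3))
# expected pin top px for seated pin: collar underside z .049, top z .100
for P,Fx,n in((T,(.5306,-.0311),'top'),(S,(.5335,-.0261),'side')):
    X=np.array(Fx)-.056*ex-.069*ey; u=proj(P,[[*X,.100],[*X,.049]]);print(n,u.round(1), ((u-([230,185] if n=='top' else [190,190])+.5)*(5 if n=='top' else 400/65)).round(0))
E
```

```text
t: 33.25
position: [0.4332, 0.1559, 0.2292]
tcp_rot: [0.538, -0.537, 0.46, -0.46]
force: [0.1, -0.1, 0.3]
opening: 0.0555
t: 34.25
position: [0.4134, 0.2826, 0.2284]
tcp_rot: [0.537, -0.537, 0.46, -0.46]
force: [0.1, 0.5, -0.0]
opening: 0.0557
[273.83683981 224.54870061] ((273.8692321777344, 224.44517517089844), (25.093549728393555, 25.456512451171875), 144.38345336914062)
34.35 [0.413 0.283 0.228]
top [[258.2 252.3]
 [258.6 251.5]] [[143. 339.]
 [146. 335.]]
side [[209.5 214.5]
 [210.4 226.5]] [[123. 154.]
 [129. 228.]]
```

View pics/f.png

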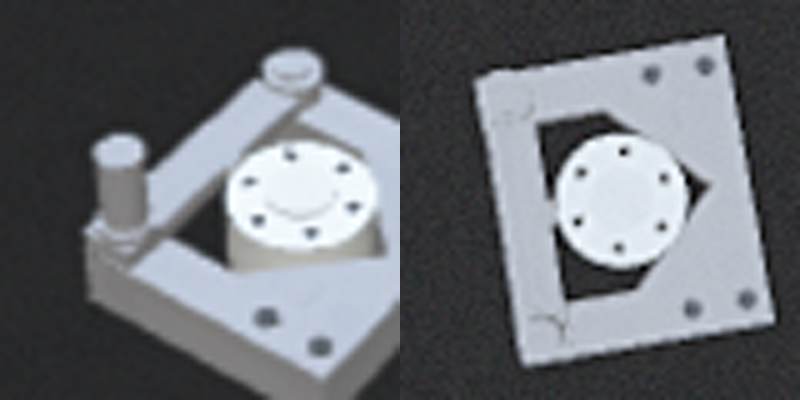

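View pics/fs.png

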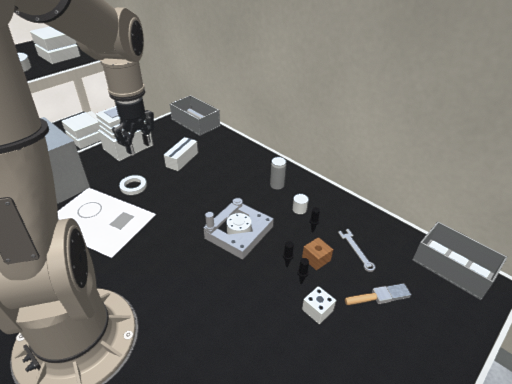

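View pics/ft.png

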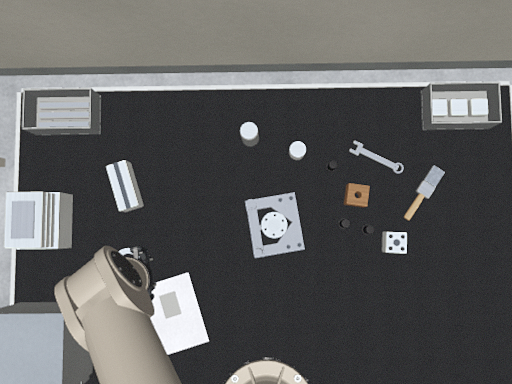

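The views show the pin's knob top at crop (120,152), against (123,154) predicted for a fully seated pin. The gate is in line, the hub is still home and the other parts have not moved. I'll hand the job in.

```bash
python3 -c "
from cell import ctrl
print(ctrl.close_job())"
```

```text
the job is handed in; nothing more can be done
None
```

The job is done and handed in at about 34 s. I slid the hub along the bench into the V between the half-open fingers. Then I swung the gate shut to its stop, took the grey pin from its stand and drove it down until its collar sat on the gate. Finally I let go and moved the arm clear.

**Last checks:**
- **Hub:** at the end its top centre was 0.1 px from the home position in the top view.
- **Pin depth:** the reaction rose to 24 N with the tool at 72.1 mm, against 72.4 mm expected for a seated collar. The hand stopped at the predicted lug-hole position.
- **Pin after release:** its knob top was within about 0.6 px of the predicted spot in the side view.
- **Other parts:** they look untouched in both views.

**Disagreements:**
- The two cameras differed by about 3 to 7 mm in absolute position. I resolved this by weighting toward the side view, which matched the gripper, and by contact forces.
- The side-view ellipse check on the hub failed: I chose a brightness threshold that stopped that script. The final hub check therefore rests on the top view, with the side picture agreeing by eye.

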